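# Move the clip-on logger to the other studded cube

### The job

The clip-on logger has finished on the test cube it is clipped to: squeeze its thumb cap against the finger flange so that the hook opens, slip it sideways off the stud, and clip it the same way to the stud of the other studded cube, the one with the jar and the spacer block on it. Leave it lying flat on that cube with the hook sprung shut around the stud, do not drop it, and do not shift the two cubes, the jar, the spacer block, or the slump cone, concrete cylinder and small cube standing next to them.

Things in the scene. Friction and masses are not known exactly. Their poses are not given: they have to be found in the camera images.
- logger: Clip-on temperature logger with a sprung hook (a big cordless grabber probe), dark housing, lying flat. Origin: axis of the stud its shut hook clamps, at its flat underside; x forward to the hook, y to the side where the hook's mouth is open, z up. Housing x -84 to -30 mm, 28 wide, 26 high, then a round nose to x -6, 25 wide. 0.16 kg (0.11 to 0.22), centre of mass near x -60.
- nose (a point): Centre of the nose's flat front face (x -6, y 0, z 13 mm in the logger's frame). A stud is clamped between this face and the hook's cross bar.
- hook (a point): Middle of the inner face of the hook's cross bar; moves with the plunger. The hook is a 5 mm steel rod at z 13 mm of the logger: it leaves the nose at y -9, runs forward, crosses over to y +8 and turns back by 2 mm at its tip. So a stud goes in or out sideways only, on the y+ side, between tip and nose.
- plunger (a joint): How far the thumb cap is pressed, in m: 0 let go with the hook empty, 0.010 sprung shut on a stud, 0.021 fully pressed (hard stop). Hook at x = -4 mm + this, so pressed it stands 23 mm off the nose (21 at the tip). Width from the cap's back to the flange's front: 58 mm minus this (48 clamped, 37 pressed). Spring 3.6 N at 0, 6.6 at 0.010, 9.9 fully pressed; it shuts the hook by itself.
- cap (a point): Middle of the back face of the plunger's thumb cap behind the housing: a light grey upright plate 6 mm thick, 30 mm wide, z 4 to 47 mm of the logger; this point at z 35 (x -104 in the logger's frame when clamped). Moves with the plunger.
- flange (a point): Middle of the free upper part of the finger flange's front face (x -56, y 0, z 38 mm in the logger's frame): an upright D-shaped plate 5 mm thick, 34 mm wide, that rises from the housing's top (z 26) to z 50. Squeeze from above between this face and the back of the cap.
- cube_a: Concrete test cube, 150 mm, 8.1 kg, with a headed steel stud in the centre of its top, on which the logger is clipped at the start. Origin at the centre of its underside, z up.
- cube_a_stud (a point): Point on the axis of that stud, 15 mm above the cube's top. The stud: shank 12 mm thick and 33 mm high above the cube, then a round head 26 mm wide and 8 mm high, which does not fit through the open hook from above.
- cube_b: The other studded cube, with the same stud in the centre of its top and no logger; the jar and the spacer block stand on two of its corners. 150 mm, 8.1 kg, origin at the centre of its underside.
- cube_b_stud (a point): Point on the axis of the stud of cube_b, 15 mm above the cube's top; stud as on cube_a.
- jar: Small white marking-paint jar with a black lid, 40 mm wide, 55 mm high, on a corner of cube_b's top. Origin at the centre of its foot. To be left where it is.
- spacer: Concrete spacer block 36 x 36 x 30 mm high on another corner of cube_b's top. Origin at the centre of its underside. To be left where it is.
- cone: Steel slump cone, 300 mm high, 200 mm wide at the foot and 100 mm at the mouth, standing among the cubes; two handles stick out along its x axis to 115 mm from the axis at 0.2 m height, two foot plates on the same sides to 131 mm. Origin at the centre of its foot, z up. Bystander.
- core: Concrete cylinder 100 mm wide, 200 mm high, standing behind the cubes. Origin at the centre of its foot. Bystander.
- cube_s: Plain concrete cube, 100 mm, without stud, behind the cubes. Origin at the centre of its underside. Bystander.
Things that resemble listed ones, but are neither listed nor needed, are in the scene too. Of the things like the logger, leave any that is orange or yellow; of the rest the larger one is meant.

How it is judged:
By the outcome, as a careful person would: the job done as asked, in the order asked, and still so for the second after the job is handed in, with the robot touching nothing.
It also fails if it takes over 43 s, if anything falls off the work surface, if the arm or the gripper's body presses on something with over 40 N, if the wrist force passes 120 N, or if a joint passes its speed limit or range.

### The arm

A 6-joint arm with a two-finger parallel gripper is mounted at the origin on the work surface. World frame = base frame: x ahead of the robot, y to its left, z up, the work surface at z = 0. Lengths are in mm, angles in rad, forces in N, time in s.
With the tool pointing down it reaches from about 275 to 1000 mm from the base axis. Payload 8.4 kg.
Tool frame: the origin (TCP) lies at the very end of the fingers, on their centre line; the grasp point (between the pads) lies 19 mm behind it (r.pinch_z is the distance from the TCP to the grasp point, in mm); z points along the fingers, y is the line along which they close (so a half turn about z gives the same grasp; the last joint's range is limited). The gripper opens to 85 mm and grips with 20 to 120 N. Pads are 22 mm wide; open, the fingers measure 114 mm over their backs; the gripper's body (76 mm by 85 mm) begins 54 mm behind the grasp point. The pads swing forward as they close: fully open they stand 13 mm farther back than shut.
Start: joints at [-1.274, 0.353, 1.633, -0, 1.155, -0.002], TCP at [183.982, -597.309, 231.281] pointing down, gripper open.
Joint ranges: [-2.63, 2.63], [-0.92, 2.1], [0.06, 2.66], [-1.3, 4.44], [0, 2.69], [-3.02, 3.02]. Speed limits (rad/s): [2.22, 2.22, 2.79, 3.14, 3.14, 3.14].

### API

Orientations are given as [roll, pitch, yaw] about the fixed x, y, z axes, in that order (R = Rz(yaw) Ry(pitch) Rx(roll)).
In Python, from rig import r gives the robot as it stands.
- The arm moves only by the tool carry_out, never from a script. Its argument "series" is a list of rows, each a list of 7 numbers: the turn, a rotation vector about the tool's x, y, z as a fraction of full scale, then the shift along the tool's x, y, z as a fraction of full scale, then the gripper command: -1 is fully open, 1 is shut, values between are in proportion. A call has 1 to 8 rows; each row is the pose to reach, as a shift and turn from the pose commanded when the call began, along the tool's axes at that moment, turning the shorter way round; what a row does not reach only later rows make up. Full scale, the value 1, is 0.25 m for a shift and pi rad for a turn. A row lasts 1/8 s, in which the tool goes at most 62.5 mm and 10.7 degrees, less where a joint would pass 70% of its speed; a pose out of reach is approached as far as the arm can. A call with a number of a shift or a turn outside -1 to 1 is refused whole. A call with a gripper value outside its range is refused whole. The fingers move at their own pace and stop on an object; "force" is the grip in N (left out, the last holds). Time passes only in rows, so rows that repeat a pose let the fingers close. It gives the time, the measured TCP pose, the force, the opening and the grip force at its end, in the units of the state.
- r.sense(): the state, without advancing time (a new reading comes with each control period).
- r.grab_frame(name): name is "side" or "top" or "wrist"; returns the picture (400x640x3 uint8, red, green, blue); there is no depth.
- r.get_calibration(name): a dict with "K" (3x3 intrinsics, pixels), "pose" (4x4, takes a point from camera to world coordinates). Camera axes: x right, y up, looking along -z (the intrinsics and any distortion apply to the point x, -y, -z); pixel columns grow to the right and rows downward; lengths in mm; the calibration is good to about 2 mm. A picture is of the moment at which its call begins: read the wrist's pose just before it. get_calibration takes no time and is no camera call; for the wrist camera it gives the pose at the moment of the call.
- r.sign_off(): hands the job in; it is judged then, once.
Trained networks look in the newest picture that a camera, given by its name, has taken for a name from the list of things; names that differ only in an ending like _2 or _b are one class to them, and where a whole thing is asked for, a point or a joint stands for the part that bears it (a point fixed in the world has none). Each returns a list of dicts, best first, with "score" (0 to 1); they miss things now and then, are a little off and sometimes report something else, mostly with a low value. They report only what shows in the picture. A call takes as long as a camera call. They do not tell look-alikes from the thing itself.
- r.silhouettes(camera, label): "region" (400x640 bool, what is visible of it) and "position" ([row, column] in pixels, amid what is visible of it).
The state is a dict: "clock": time; "qpos": joint angles; "qvel": joint speeds; "joint_efforts": joint torques, N m; "eef_pos": TCP position; "tcp_rot": TCP orientation; "contact_force": force on the tool from outside, world axes, zero at the start; "wrist_torque": the same for the moment, N m; "opening": opening from 0.0 (shut) to 1.0 (fully open); "grasp_force": force on a finger pad.
Only numpy, scipy, OpenCV 4.12 (cv2) and the standard library are available. Lean on these libraries where they do the work, as an engineer would, in place of code of your own. Each camera call takes 0.05 s, during which the arm holds its last target. There are 200 camera calls.

## Working session

There is one attempt and no reset: what is moved stays moved. The work goes in short steps, Python scripts to look and compute and a tool call to move; the robot and the scene stay as the last step left them, time stands still between calls to the robot, and variables do not carry over. Pictures are saved under pics/ and viewed, at most 12 in all, crops included, and the job is handed in when it is done.

Besides the shell and the picture viewer there is one more tool, called as name([rows], argument=value, ...), one row to a line, values as JSON. carry_out: Moves the arm, as the interface text tells. Its arguments: {"type":"object","properties":{"series":{"type":"array"},"force":{"type":"number"}},"required":["series"]}

```bash
ls; mkdir -p pics; cat > h.py <<'E'
import numpy as np, cv2
from rig import r
def ray(c,px):
    # px = (row,col) -> origin, direction world
    cal=r.get_calibration(c); K=np.array(cal["K"]); T=np.array(cal["pose"])
    d=np.linalg.inv(K)@np.array([px[1],px[0],1.]); d=np.array([d[0],-d[1],-d[2]])
    return T[:3,3],T[:3,:3]@d
def atz(c,px,z):
    o,d=ray(c,px); return o+d*(z-o[2])/d[2]
def proj(c,P):
    cal=r.get_calibration(c); K=np.array(cal["K"]); T=np.array(cal["pose"])
    p=T[:3,:3].T@(np.array(P,float)-T[:3,3]); q=K@np.array([p[0],-p[1],-p[2]]); return q[1]/q[2],q[0]/q[2]
def save(n,im): cv2.imwrite("pics/"+n+".png",im[:,:,::-1])
E
python3 - <<'E'
from h import *
a=r.grab_frame("top");b=r.grab_frame("side")
save("top",a);save("side",b)
for c in("top","side"):
    print(c,r.get_calibration(c))
    for n in("logger","cube_a","cube_a_stud","cap","flange","hook","nose","jar","spacer","cone","core","cube_s"):
        for d in r.silhouettes(c,n)[:4]:
            if d["score"]>.2:
                print(n,round(d["score"],2),np.round(d["position"]),d["region"].sum())
E
```

```text
pics
top {'K': array([[403.53177928,   0.        , 320.42404654],
       [  0.        , 403.53177928, 199.80233073],
       [  0.        ,   0.        ,   1.        ]]), 'pose': array([[-2.41374079e-02,  9.81179749e-01, -1.91582059e-01,
         3.41985862e+02],
       [-9.99226657e-01, -2.96287666e-02, -2.58500424e-02,
        -6.41585843e+00],
       [-3.10398783e-02,  1.90809947e-01,  9.81136122e-01,
         1.16707302e+03],
       [ 0.00000000e+00,  0.00000000e+00,  0.00000000e+00,
         1.00000000e+00]])}
logger 0.87 [148. 446.] 291
logger 0.56 [226. 443.] 495
logger 0.49 [242. 363.] 216
cube_a 0.84 [138. 395.] 1727
cube_a 0.73 [210. 444.] 3902
cube_a 0.68 [180. 319.] 3206
cube_a_stud 0.73 [209. 437.] 3662
cap 0.63 [254. 360.] 27
cap 0.62 [243. 436.] 92
cap 0.54 [158. 461.] 66
flange 0.77 [239. 368.] 204
flange 0.73 [223. 442.] 484
flange 0.7 [146. 446.] 393
flange 0.67 [282. 454.] 272
hook 0.65 [269. 449.] 37
hook 0.59 [152. 460.] 45
hook 0.54 [252. 359.] 36
nose 0.86 [145. 448.] 383
nose 0.74 [239. 368.] 161
nose 0.68 [277. 454.] 248
nose 0.67 [224. 442.] 490
jar 0.57 [152
[... 738 characters left out ...]
 178.] 661
logger 0.67 [212. 278.] 235
logger 0.63 [183. 209.] 449
cube_a 0.65 [225. 204.] 5558
cube_a 0.61 [239. 337.] 4888
cube_a 0.59 [293. 246.] 2406
cube_a_stud 0.87 [223. 200.] 5445
cap 0.59 [299. 157.] 176
cap 0.48 [167. 212.] 163
flange 0.95 [180. 210.] 472
flange 0.79 [217. 281.] 263
flange 0.71 [305. 179.] 647
hook 0.67 [223. 316.] 398
hook 0.53 [295. 162.] 210
hook 0.36 [223. 201.] 5340
nose 0.92 [305. 176.] 742
nose 0.67 [181. 208.] 497
nose 0.64 [211. 281.] 280
jar 0.71 [227. 314.] 401
spacer 0.7 [200. 309.] 294
spacer 0.48 [228. 204.] 5376
cone 0.84 [179. 419.] 6088
core 0.62 [250. 430.] 3254
cube_s 0.65 [225. 204.] 5558
cube_s 0.61 [239. 337.] 4888
cube_s 0.59 [293. 246.] 2406
```

View pics/top.png

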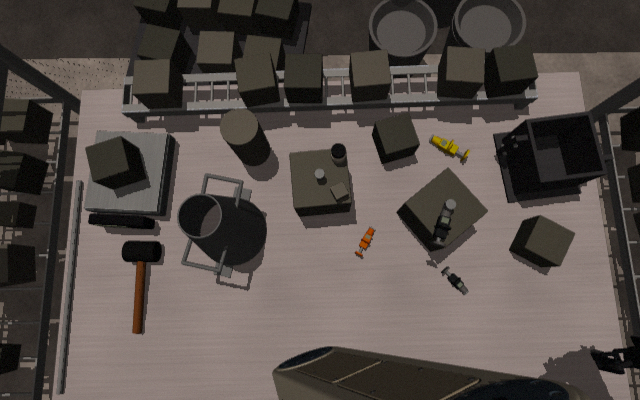

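View pics/side.png

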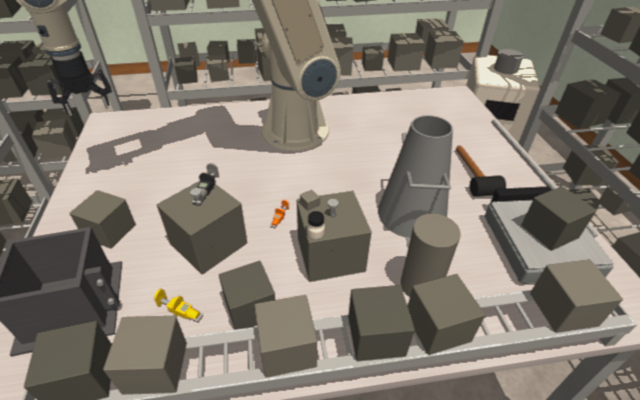

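```bash
python3 - <<'E'
import cv2
a=cv2.imread("pics/top.png")[100:300,300:480];b=cv2.imread("pics/side.png")[140:330,140:400]
cv2.imwrite("pics/crop.png",cv2.hconcat([cv2.resize(a,(360,400),interpolation=3),cv2.resize(b,(440,400),interpolation=3)]))
E
```

```text
(no output)
```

View pics/crop.png

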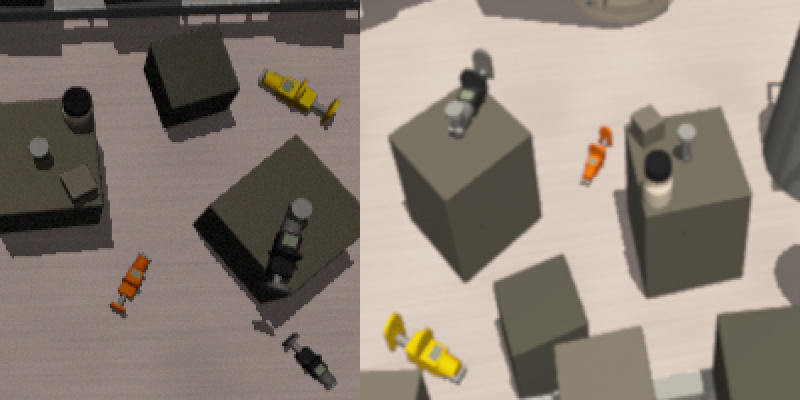

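The logger to take is the dark one on the cube at (224,442) in the top picture. The look-alikes are the small dark one at (282,456) on the table, the orange one at (242,366) and the yellow one at (148,448). The crop shows the chosen one clipped to cube_a's stud, head at (204,450). Cube_b's stud head is at (174,319), with the jar at (152,340) and the spacer at (191,340).

```bash
python3 - <<'E'
from h import *
p=lambda n,c,px,z:print(n,c,np.round(atz(c,px,z),1))
p("studA","top",(204,450.5),191);p("studA","side",(140+113*.475,140+(455-360)*.591),191)
p("studB","top",(174,319.5),191);p("studB","side",(140+130*.475,140+(686-360)*.591),191)
p("cap","top",(241,438),195);p("cap","side",(140+65*.475,140+(482-360)*.591),190)
p("jar","top",(146,339),205);p("spacer","top",(190,339.5),180)
p("jar","side",(140+160*.475,140+(658-360)*.591),205)
for n,l in(("A",[(172,448),(211,398),(248,440),(210,487)]),("B",[(151,290),(148,347),(206,351),(210,295)])):
    for q in l: p(n,"top",q,150)
p("cone","top",(222,200),300);p("cone handles","top",(180,222),200)
T=np.array(r.get_calibration("wrist")["pose"]);s=r.sense();print(np.round(T,3),s["eef_pos"],s["tcp_rot"],r.get_calibration("wrist")["K"])
from scipy.spatial.transform import Rotation as R
Rt=R.from_euler("xyz",s["tcp_rot"]).as_matrix();print(np.round(Rt,3),Rt.T@(T[:3,3]-s["eef_pos"]),np.round(Rt.T@T[:3,:3],3))
E
```

```text
studA top [ 512.6 -297.3  191. ]
studA side [ 526.5 -293.6  191. ]
studB top [598.3  20.  191. ]
studB side [602.9  21.7 191. ]
cap top [ 423.2 -258.9  195. ]
cap side [ 442.9 -258.7  190. ]
jar top [664.9 -30.6 205. ]
spacer top [558.3 -28.7 180. ]
jar side [657.5 -26.  205. ]
A top [ 603.6 -310.2  150. ]
A top [ 505.7 -176.   150. ]
A top [ 409.5 -274.2  150. ]
A top [ 501.7 -399.4  150. ]
B top [674.1  97.5 150. ]
B top [677.2 -52.8 150. ]
B top [522.1 -57.4 150. ]
B top [515.9  86.1 150. ]
cone top [469.8 281.  300. ]
cone handles top [588.3 262.5 200. ]
[[ 2.93000e-01  9.23000e-01  2.47000e-01  2.46332e+02]
 [-9.56000e-01  2.84000e-01  7.50000e-02 -5.77800e+02]
 [-1.00000e-03 -2.58000e-01  9.66000e-01  3.72405e+02]
 [ 0.00000e+00  0.00000e+00  0.00000e+00  1.00000e+00]] [ 183.97152136 -597.30323634  231.27181417] [-3.14156866e+00  1.27042298e-05  2.98795175e-01] [[282.47658424   0.         322.42623032]
 [  0.         282.47658424 198.22090082]
 [  0.           0.           1.        ]]
[[ 0.956  0.294 -0.   ]
 [ 0.294 -0.956  0.   ]
 [-0.    -0.    -1.   ]] [  65.33694164   -0.28543493 -141.13360298] [[-0.001  0.966  0.258]
 [ 1.     0.001  0.001]
 [ 0.001  0.258 -0.966]]
```

carry_out([
  [0,0,-0.06,0.24,-0.16,-0.05,-1],
  [0,0,-0.11,0.47,-0.32,-0.05,-1],
  [0,0,-0.14,0.7,-0.48,-0.05,-1],
  [0,0,-0.14,0.7,-0.48,-0.05,-1],
  [0,0,-0.14,0.7,-0.48,-0.05,-1],
])

```text
clock: 1.92
eef_pos: [316.9, -429.9, 244.0]
tcp_rot: [3.141, -0.0, 0.741]
contact_force: [-0.6, -0.3, -0.9]
opening: 1.001
grasp_force: 0.0
```

```bash
cat >> h.py <<'E'
from scipy.spatial.transform import Rotation as R
def to(x,y,z,yawdeg):
    s=r.sense();M=R.from_euler("xyz",s["tcp_rot"]);T=R.from_euler("xyz",[np.pi,0,np.radians(yawdeg)])
    d=M.inv().apply(np.array([x,y,z])-s["eef_pos"]);w=(M.inv()*T).as_rotvec()
    print("row",np.round(w/np.pi,4),np.round(d/250,4),"|",s["clock"],np.round(s["eef_pos"],1),np.round(np.degrees(s["tcp_rot"]),2),np.round(s["opening"],3),np.round(s["grasp_force"],1),np.round(s["contact_force"],1))
E
python3 -c "
from h import *
to(446,-267,255,67)"
```

```text
row [ 1.000e-04 -0.000e+00 -1.363e-01] [ 0.8207 -0.132  -0.0438] | 1.925 [ 316.9 -429.9  244. ] [ 1.7998e+02 -1.0000e-02  4.2470e+01] 1.001 0.0 [-0.6 -0.3 -0.9]
```

carry_out([
  [0,0,-0.05,0.25,-0.04,-0.04,-1],
  [0,0,-0.1,0.5,-0.08,-0.04,-1],
  [0,0,-0.136,0.75,-0.12,-0.04,-1],
  [0,0,-0.136,0.82,-0.132,-0.04,-1],
  [0,0,-0.136,0.82,-0.132,-0.04,-1],
  [0,0,-0.136,0.82,-0.132,-0.04,-1],
])

```text
clock: 2.68
eef_pos: [444.7, -269.8, 253.7]
tcp_rot: [-3.141, 0.001, 1.165]
contact_force: [0.6, 0.0, 0.5]
opening: 1.001
grasp_force: 0.0
```

```bash
python3 - <<'E'
from h import *
T=r.get_calibration("wrist")
im=r.grab_frame("wrist");save("w1",im)
to(446,-267,255,67)
for n in("logger","cap","flange","nose","cube_a_stud"):
    for d in r.silhouettes("wrist",n)[:2]: print(n,d["score"],d["position"],d["region"].sum())
E
```

```text
row [-0.0001  0.0001 -0.0016] [ 0.0129  0.0006 -0.0052] | 2.725 [ 444.6 -269.9  253.7] [-1.7999e+02  2.0000e-02  6.6720e+01] 0.999 0.0 [-0.9  0.7  0.7]
logger 0.91 [46.8, 268.2] 1509
logger 0.8 [148.5, 534.7] 2139
cap 0.86 [206.6, 286.7] 673
cap 0.75 [185.1, 523.3] 497
flange 0.91 [249.1, 270.8] 738
flange 0.76 [206.3, 345.5] 3948
nose 0.93 [202.7, 340.4] 4058
nose 0.87 [146.5, 538.1] 2185
cube_a_stud 0.77 [171.6, 410.6] 22839
```

View pics/w1.png

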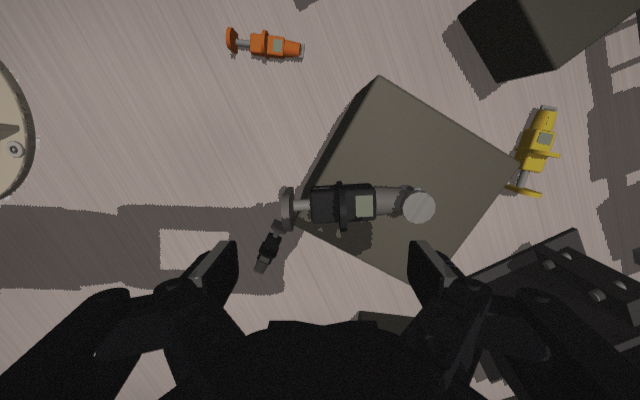

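The wrist picture shows the logger lying along the image rows: stud head at (207,418), flange at (206,341), cap at (207,286). Axis is close to aligned with the finger closing line.

```bash
python3 - <<'E'
from h import *
im=cv2.imread("pics/w1.png")
st=atz("wrist",(207,418),191);print("stud",st)
for nm,px,z in(("cap back top",(207,280),196),("flange front top",(206,347),199.5),("flange back top",(206,336),200),("housing front L",(186,374),176),("housing front R",(222,375),176),("hou back L",(187,311),176),("hou back R",(222,310),176)):
    p=atz("wrist",px,z);print(nm,np.round(p,1),np.hypot(*(p-st)[:2]))
# predicted overlay for the logger from stud with some yaw
from math import *
out=im.copy()
for yaw in(-23,):
    c,s=cos(radians(yaw)),sin(radians(yaw))
    def W(x,y,z): return st[0]+c*x-s*y,st[1]+s*x+c*y,150+z
    for poly in([(-84,-14,26),(-30,-14,26),(-30,14,26),(-84,14,26)],[(-56,-17,26),(-56,-10,50),(-56,10,50),(-56,17,26)],[(-104,-15,4),(-104,-15,47),(-104,15,47),(-104,15,4)]):
        q=np.array([proj("wrist",W(*p))[::-1] for p in poly]);cv2.polylines(out,[np.int32(q*16).round()],True,(0,0,255),1,4,4)
v=out[150:260,240:450];cv2.imwrite("pics/w1o.png",cv2.resize(v,None,fx=3.7,fy=3.7,interpolation=2))
E
```

```text
stud [ 512.39660506 -293.86092989  191.        ]
cap back top [ 418.2 -251.6  196. ] 103.19834969918159
flange front top [ 463.9 -269.3  199.5] 54.37876473561983
flange back top [ 456.6 -266.   200. ] 62.333579618265134
housing front L [ 488.9 -269.7  176. ] 33.667784653908434
housing front R [ 479.  -298.4  176. ] 33.68488955300265
hou back L [ 442.7 -250.7  176. ] 81.96833531239312
hou back R [ 430.  -277.3  176. ] 84.01887668162915
```

View pics/w1o.png

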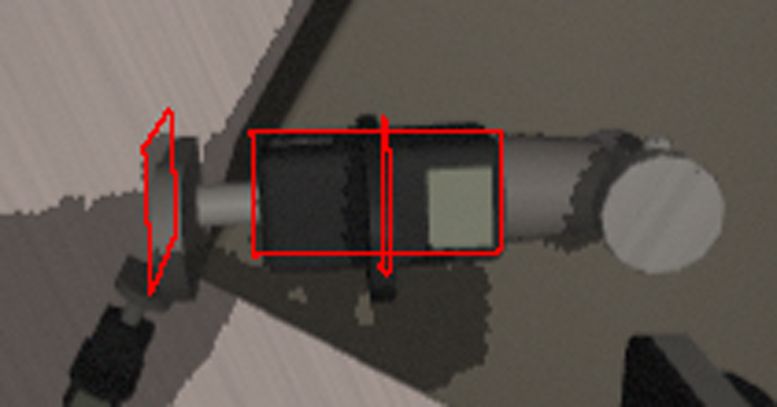

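```bash
python3 -c "
from h import *
to(443,-266.6,205,68.5)"
```

```text
row [ 0.      0.     -0.0098] [ 0.0072 -0.0111  0.1952] | 2.975 [ 444.8 -269.3  253.8] [180.     0.    66.73] 0.999 0.0 [0.2 0.3 0.9]
```

carry_out([
  [0,0,-0.01,0.007,-0.011,0,-0.65],
  [0,0,-0.01,0.007,-0.011,0.1,-0.65],
  [0,0,-0.01,0.007,-0.011,0.195,-0.65],
  [0,0,-0.01,0.007,-0.011,0.195,-0.65],
  [0,0,-0.01,0.007,-0.011,0.195,-0.65],
])

```text
clock: 3.6
eef_pos: [443.8, -266.2, 205.8]
tcp_rot: [3.141, 0.0, 1.198]
contact_force: [0.5, 0.1, 0.2]
opening: 0.822
grasp_force: 0.0
```

```bash
python3 - <<'E'
from h import *
to(443,-266.6,177,68.5)
im=r.grab_frame("wrist");save("w2",im)
E
```

```text
row [0.0002 0.     0.0007] [-0.0027 -0.0023  0.1153] | 3.6 [ 443.8 -266.2  205.8] [1.7996e+02 1.0000e-02 6.8630e+01] 0.822 0.0 [0.5 0.1 0.2]
```

View pics/w2.png

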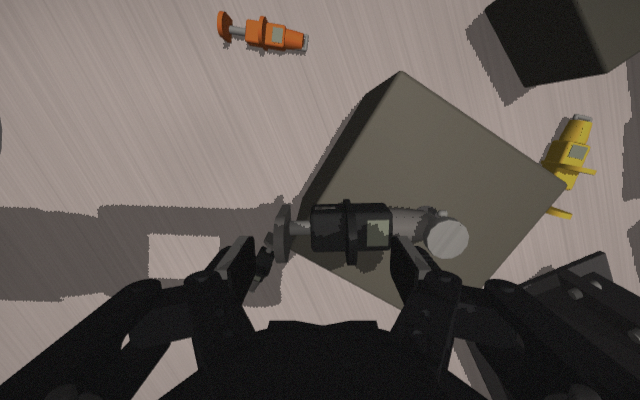

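The fingers straddle the cap (col 275) and the flange (col 357), with pad faces at 255 and 392. The stud head is at (238,447) and the clearances agree with the plan.

carry_out([
  [0,0,0,-0.002,-0.002,0.04,-0.65],
  [0,0,0,-0.002,-0.002,0.08,-0.65],
  [0,0,0,-0.002,-0.002,0.115,-0.65],
  [0,0,0,-0.002,-0.002,0.115,-0.65],
])

```text
clock: 4.15
eef_pos: [442.2, -266.0, 175.3]
tcp_rot: [-3.14, -0.0, 1.197]
contact_force: [-0.1, -0.1, -0.9]
opening: 0.822
grasp_force: 0.0
```

```bash
python3 - <<'E'
from h import *
to(443,-266.6,177,68.5)
im=r.grab_frame("wrist");save("w3",im)
# stud and cap check with w2-like picture now
E
```

```text
row [-0.0006 -0.0001  0.0005] [-0.0012  0.0038 -0.0069] | 4.15 [ 442.2 -266.   175.3] [-1.799e+02 -2.000e-02  6.860e+01] 0.822 0.0 [-0.1 -0.1 -0.9]
```

View pics/w3.png

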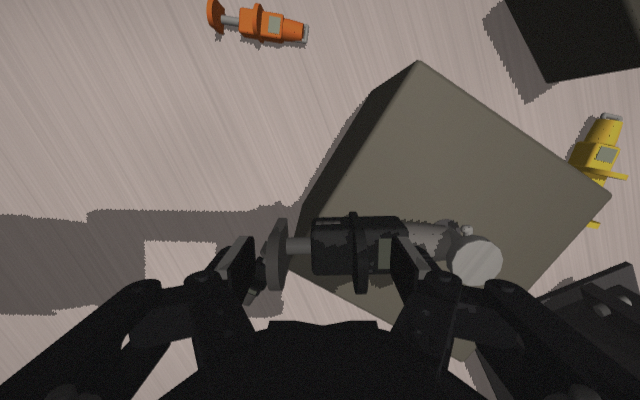

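carry_out([
  [0,0,0,-0.001,0.004,-0.007,-0.2],
  [0,0,0,-0.001,0.004,-0.007,0.1],
  [0,0,0,-0.001,0.004,-0.007,0.3],
  [0,0,0,-0.001,0.004,-0.007,0.5],
  [0,0,0,-0.001,0.004,-0.007,0.5],
  [0,0,0,-0.001,0.004,-0.007,0.5],
], force=30)

```text
clock: 4.95
eef_pos: [444.2, -267.2, 179.0]
tcp_rot: [3.14, 0.0, 1.197]
contact_force: [-0.3, 0.8, 5.7]
opening: 0.428
grasp_force: 30.8
```

```bash
python3 - <<'E'
from h import *
im=r.grab_frame("wrist");save("w4",im)
to(443,-266.6,177,68.5)
E
```

```text
row [0.0005 0.0001 0.0005] [ 0.0005 -0.0054  0.0079] | 5.0 [ 444.2 -267.2  179. ] [1.7991e+02 1.0000e-02 6.8600e+01] 0.425 30.8 [-1.   0.2  6.6]
```

View pics/w4.png

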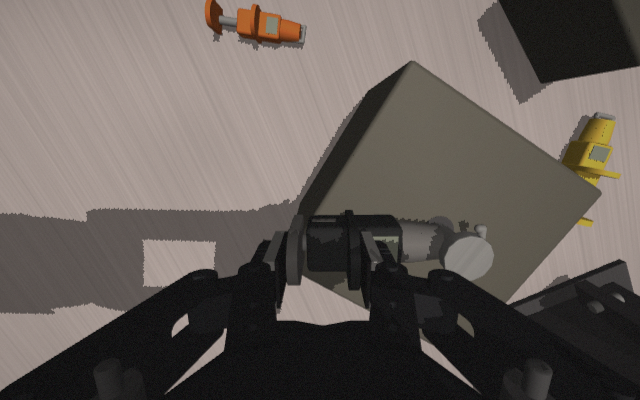

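The hook is open: opening is 0.425, about 36 mm, and the tip stands beyond the stud (head at (258,468)). I'll lift slightly, back off 4.5 mm and slide along tool -x.

carry_out([
  [0,0,0,0,-0.01,-0.01,0.5],
  [0,0,0,0,-0.018,-0.018,0.5],
  [0,0,0,0,-0.018,-0.018,0.5],
  [0,0,0,-0.02,-0.018,-0.018,0.5],
  [0,0,0,-0.04,-0.018,-0.018,0.5],
  [0,0,0,-0.06,-0.018,-0.018,0.5],
])

```text
clock: 5.75
eef_pos: [433.8, -279.6, 182.4]
tcp_rot: [-3.141, 0.0, 1.197]
contact_force: [-0.0, 0.4, -1.4]
opening: 0.42
grasp_force: 30.1
```

```bash
python3 - <<'E'
from h import *
im=r.grab_frame("wrist");save("w5",im)
to(443,-266.6,177,68.5)
E
```

```text
row [-0.      0.0001  0.0005] [0.0638 0.0152 0.0219] | 5.8 [ 433.6 -280.1  182.5] [-1.800e+02  2.000e-02  6.859e+01] 0.424 30.1 [-0.2 -0.7 -1.1]
```

View pics/w5.png

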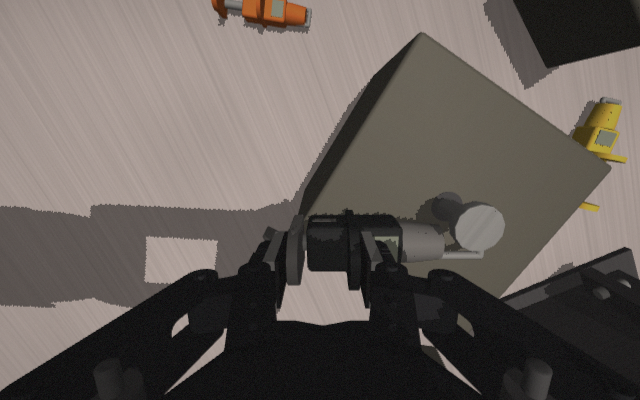

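The stud head (225,480) is now outside the hook mouth, the hook rod shows at (253,465), and the wrist carries the weight. I'll continue sideways, then lift.

carry_out([
  [0,0,0,-0.05,0,0,0.5],
  [0,0,0,-0.1,0,0,0.5],
  [0,0,0,-0.15,0,0,0.5],
  [0,0,0,-0.15,0,-0.1,0.5],
  [0,0,0,-0.15,0,-0.2,0.5],
  [0,0,0,-0.15,0,-0.3,0.5],
  [0,0,0,-0.15,0,-0.3,0.5],
])

```text
clock: 6.68
eef_pos: [421.0, -315.4, 259.1]
tcp_rot: [3.138, 0.001, 1.197]
contact_force: [0.4, 0.6, 0.1]
opening: 0.422
grasp_force: 30.3
```

```bash
python3 -c "
from h import *
to(510,-70,255,30)"
```

```text
row [ 1.200e-03 -1.000e-04  2.143e-01] [ 1.0438 -0.0271  0.0154] | 6.675 [ 421.  -315.4  259.1] [1.798e+02 6.000e-02 6.857e+01] 0.422 30.3 [0.4 0.6 0.1]
```

carry_out([
  [0,0,0.03,0.12,-0.01,0,0.5],
  [0,0,0.07,0.3,-0.01,0,0.5],
  [0,0,0.11,0.5,-0.02,0,0.5],
  [0,0,0.15,0.7,-0.02,0,0.5],
  [0,0,0.19,0.85,-0.03,0,0.5],
  [0,0,0.21,0.95,-0.03,0,0.5],
  [0,0,0.21,0.98,-0.03,0,0.5],
  [0,0,0.21,0.98,-0.03,0,0.5],
])

```text
clock: 7.68
eef_pos: [502.3, -83.5, 256.7]
tcp_rot: [-3.141, 0.001, 0.54]
contact_force: [0.6, 0.1, -2.1]
opening: 0.422
grasp_force: 30.3
```

```bash
python3 -c "
from h import *
to(567,108,255,-10)"
```

```text
row [-0.      0.0004  0.2273] [ 0.6154 -0.5242  0.0065] | 7.675 [502.3 -83.5 256.7] [-1.7997e+02  6.0000e-02  3.0910e+01] 0.422 30.3 [ 0.6  0.1 -2.1]
```

carry_out([
  [0,0,0.03,0.08,-0.07,0,0.5],
  [0,0,0.08,0.2,-0.17,0,0.5],
  [0,0,0.13,0.33,-0.28,0,0.5],
  [0,0,0.18,0.45,-0.39,0,0.5],
  [0,0,0.227,0.55,-0.47,0,0.5],
  [0,0,0.227,0.61,-0.52,0,0.5],
  [0,0,0.227,0.615,-0.524,0,0.5],
  [0,0,0.227,0.615,-0.524,0,0.5],
])

```text
clock: 8.68
eef_pos: [567.4, 106.9, 257.3]
tcp_rot: [3.141, 0.0, -0.174]
contact_force: [-0.9, -0.1, -1.2]
opening: 0.424
grasp_force: 30.4
```

```bash
python3 - <<'E'
from h import *
to(567,108,182,-10)
im=r.grab_frame("wrist");save("w6",im)
for n in("jar","spacer","cube_b","cube_b_stud","hook","nose","logger"):
    for d in r.silhouettes("wrist",n)[:2]:
        if d["score"]>.3: print(n,round(d["score"],2),np.round(d["position"],1),d["region"].sum())
q=proj("wrist",(598,23,191));print("pred stud",q)
g=cv2.cvtColor(im,cv2.COLOR_RGB2GRAY)
r0,c0=int(q[0])-60,int(q[1])-60;sub=g[max(r0,0):r0+120,max(c0,0):c0+120]
_,t=cv2.threshold(sub,110,255,0)
n,l,st,ce=cv2.connectedComponentsWithStats(t)
for i in range(1,n):
    if st[i,4]>150: print(st[i],ce[i][::-1]+[max(r0,0),max(c0,0)],atz("wrist",ce[i][::-1]+[max(r0,0),max(c0,0)],191))
E
```

```text
row [0.0002 0.0002 0.0002] [-0.002  -0.0044  0.3013] | 8.675 [567.4 106.9 257.3] [ 1.7996e+02  3.0000e-02 -9.9700e+00] 0.424 30.4 [-0.9 -0.1 -1.2]
jar 0.95 [ 53.4 492.1] 4814
jar 0.53 [250.3 298.6] 1857
spacer 0.8 [186.2 478.4] 2789
cube_b 0.94 [132.1 402. ] 23985
cube_b 0.86 [ 12.6 559.6] 3536
cube_b_stud 0.57 [132.8 402.2] 23808
hook 0.97 [251.1 299.4] 1816
hook 0.75 [261.1 625.2] 394
nose 0.94 [241.9 353.5] 7644
nose 0.71 [227.1 473.2] 498
logger 0.92 [266.8 629.4] 559
logger 0.7 [231.6 473.4] 584
pred stud (np.float64(151.58111229036035), np.float64(430.080825872197))
[ 41  39  35  36 954] [147.58490566 428.03878407] [601.14332776  24.23296054 191.        ]
[ 92  76  28  44 680] [188.89558824 478.60147059] [563.60958184 -10.8278293  191.        ]
```

View pics/w6.png

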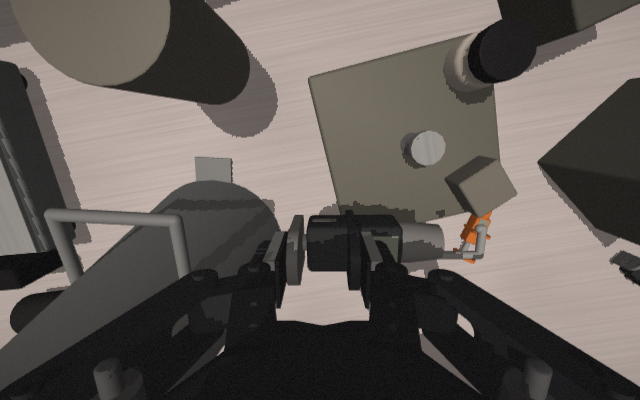

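The logger is held steady with the hook open (rod at (240,480)). Cube_b's stud head is at (148,428), giving (601,24). The spacer (186,478) and the jar (53,492) lie beyond the hook side.

```bash
python3 - <<'E'
from h import *
to(582.5,114.5,184,-10)
for p in((183,447),(166,450),(213,476)): print("spacer corner",atz("wrist",p,180)[:2].round(1))
E
```

```text
row [-0.     -0.     -0.0004] [ 0.0537 -0.0372  0.2945] | 9.075 [567.6 107.7 257.6] [-1.800e+02 -1.000e-02 -1.007e+01] 0.426 30.4 [-0.2  0.2 -1.6]
spacer corner [569.2   7.9]
spacer corner [582.3   4.7]
spacer corner [540.1 -13.7]
```

```bash
python3 - <<'E'
from h import *
print("core", atz("top",(125,240),200), atz("wrist",(30,90),200))
th=np.radians(-25);y=np.array([np.cos(th),np.sin(th)]);x=np.array([np.sin(th),-np.cos(th)])
S=np.array([601.1,24.2]);F=S-78*x;print("final",F,"pre",F-34*y-6*x)
P=F-34*y-6*x
to(*P,184,-25)
E
```

```text
core [731.32775013 219.51120216 200.        ] [712.92111572 230.59370737 200.        ]
final [634.06422442  94.89200739] pre [605.78546923 114.69887501]
row [-0.    -0.     0.083] [ 0.1453 -0.0543  0.2945] | 9.075 [567.6 107.7 257.6] [-1.800e+02 -1.000e-02 -1.007e+01] 0.426 30.4 [-0.2  0.2 -1.6]
```

carry_out([
  [0,0,0.04,0.07,-0.027,0,0.5],
  [0,0,0.083,0.145,-0.054,0,0.5],
  [0,0,0.083,0.145,-0.054,0,0.5],
  [0,0,0.083,0.145,-0.054,0.1,0.5],
  [0,0,0.083,0.145,-0.054,0.12,0.5],
  [0,0,0.083,0.145,-0.054,0.12,0.5],
])

```text
clock: 9.82
eef_pos: [605.2, 114.8, 227.6]
tcp_rot: [3.141, 0.001, -0.435]
contact_force: [-0.6, 0.6, -1.3]
opening: 0.422
grasp_force: 30.4
```

```bash
cat > stud.py <<'E'
from h import *
def meas(name):
    im=r.grab_frame("wrist");save(name,im)
    q=proj("wrist",(601,24,191));g=cv2.cvtColor(im,cv2.COLOR_RGB2GRAY)
    r0,c0=max(int(q[0])-50,0),max(int(q[1])-50,0)
    t=cv2.threshold(g[r0:r0+100,c0:c0+100],110,255,0)[1]
    n,l,st,ce=cv2.connectedComponentsWithStats(t)
    for i in range(1,n):
        if st[i,4]>150:
            c=ce[i][::-1]+[r0,c0];print(st[i],c.round(1),atz("wrist",c,191).round(1))
E
python3 - <<'E'
from stud import *
meas("w7")
to(605.8,114.7,184,-25)
E
```

```text
[  0   7  16  45 226] [150.3 410. ] [626.6  45.3 191. ]
[  31   30   40   40 1224] [171.2 455.9] [601.8  23.4 191. ]
row [-0.0001 -0.0001  0.0003] [0.0009 0.0006 0.1765] | 9.875 [605.7 114.9 228.1] [-1.7999e+02 -1.0000e-02 -2.4940e+01] 0.421 30.4 [ 0.4 -0.  -1.2]
```

carry_out([
  [0,0,0,0.001,0.001,0.06,0.5],
  [0,0,0,0.001,0.001,0.12,0.5],
  [0,0,0,0.001,0.001,0.175,0.5],
  [0,0,0,0.001,0.001,0.175,0.5],
  [0,0,0,0.001,0.001,0.175,0.5],
])

```text
clock: 10.5
eef_pos: [606.0, 114.7, 183.8]
tcp_rot: [-3.142, -0.0, -0.436]
contact_force: [0.6, 0.6, -1.3]
opening: 0.422
grasp_force: 30.4
```

```bash
python3 - <<'E'
from stud import *
meas("w8")
S=np.array([601.5,23.7]);th=np.radians(-25);F=S-78*np.array([np.sin(th),-np.cos(th)])
print(F);to(*F,183,-25)
E
```

```text
[  0   0  39  26 651] [149.7 462.2] [626.4  33.1 191. ]
[  24   23   53   51 2024] [187.2 496.2] [602.   23.7 191. ]
[  0  47  26  35 265] [205.7 453.3] [601.8  45.5 191. ]
[634.46422442  94.39200739]
row [-0.0001 -0.0002  0.    ] [0.1366 0.0258 0.0047] | 10.55 [606.2 114.7 184.2] [-1.7998e+02 -3.0000e-02 -2.5000e+01] 0.426 30.4 [ 0.1  0.4 -0.8]
```

carry_out([
  [0,0,0,0.02,0.015,0.004,0.5],
  [0,0,0,0.035,0.026,0.004,0.5],
  [0,0,0,0.06,0.026,0.004,0.5],
  [0,0,0,0.085,0.026,0.004,0.5],
  [0,0,0,0.11,0.026,0.004,0.5],
  [0,0,0,0.13,0.026,0.004,0.5],
  [0,0,0,0.13,0.026,0.004,0.5],
])

```text
clock: 11.42
eef_pos: [632.9, 94.8, 182.7]
tcp_rot: [3.142, 0.0, -0.437]
contact_force: [-0.9, -0.1, -1.3]
opening: 0.419
grasp_force: 30.4
```

```bash
python3 - <<'E'
from stud import *
meas("w9")
to(634.5,94.4,179,-25)
E
```

```text
[  0   0  63  19 526] [206.7 449.7] [629.2  28.  191. ]
[ 28  26  38  25 580] [238.3 469.7] [608.9  24.2 191. ]
row [ 0.      0.0001 -0.0001] [ 0.0079 -0.0013  0.0146] | 11.475 [632.6  94.9 182.7] [ 1.800e+02  1.000e-02 -2.501e+01] 0.425 30.4 [ 0.1 -0.3 -1.3]
```

carry_out([
  [0,0,0,0.001,0,0.006,0.5],
  [0,0,0,0.001,0,0.012,0.5],
  [0,0,0,0.001,0,0.015,0.5],
  [0,0,0,0.001,0,0.015,0.5],
])

```text
clock: 11.98
eef_pos: [632.7, 94.9, 179.2]
tcp_rot: [3.142, 0.0, -0.436]
contact_force: [-1.6, -0.0, 0.9]
opening: 0.422
grasp_force: 30.7
```

```bash
python3 - <<'E'
from h import *
to(634.5,94.4,179,-25)
E
```

```text
row [0. 0. 0.] [ 0.0074 -0.0011  0.0006] | 11.975 [632.7  94.9 179.2] [180.   0. -25.] 0.422 30.7 [-1.6 -0.   0.9]
```

carry_out([
  [0,0,0,0,0,0,0.12],
  [0,0,0,0,0,0,0.06],
  [0,0,0,0,0,0,0.0],
  [0,0,0,0,0,0,-0.06],
  [0,0,0,0,0,0,-0.12],
  [0,0,0,0,0,0,-0.18],
  [0,0,0,0,0,0,-0.25],
  [0,0,0,0,0,0,-0.3],
])

```text
clock: 12.98
eef_pos: [632.8, 94.8, 179.1]
tcp_rot: [3.142, -0.0, -0.436]
contact_force: [-0.3, -0.0, 0.1]
opening: 0.651
grasp_force: 0.0
```

```bash
python3 - <<'E'
from h import *
save("w10",r.grab_frame("wrist"))
to(634.5,94.4,179,-25)
for n in ("cap","flange"):
    for d in r.silhouettes("wrist",n)[:1]: print(n,d["score"],d["position"],np.argwhere(d["region"]).min(0),np.argwhere(d["region"]).max(0))
E
```

```text
row [ 0.  0. -0.] [ 0.007  -0.0015  0.0002] | 13.025 [632.8  94.8 179. ] [180.   0. -25.] 0.65 0.0 [ 0.2  0.1 -0.3]
cap 0.61 [244.1, 283.2] [213 272] [283 314]
flange 0.77 [241.3, 356.2] [209 271] [290 451]
```

carry_out([
  [0,0,0,0,0,0,-0.45],
  [0,0,0,0,0,0,-0.62],
  [0,0,0,0,0,0,-0.62],
  [0,0,0,0,0,-0.06,-0.62],
  [0,0,0,0,0,-0.15,-0.62],
  [0,0,0,0,0,-0.3,-0.62],
  [0,0,0,0,0,-0.32,-0.62],
  [0,0,0,0,0,-0.32,-0.62],
])

```text
clock: 14.12
eef_pos: [632.9, 94.9, 259.8]
tcp_rot: [-3.141, -0.001, -0.436]
contact_force: [0.2, -0.4, -0.3]
opening: 0.81
grasp_force: 0.0
```

```bash
python3 - <<'E'
from h import *
im=r.grab_frame("wrist");s=r.grab_frame("side")
to(634.5,94.4,255,-25)
a=cv2.resize(im[100:300,220:540],(800,500)[:2] and (480,300),interpolation=2)
w=cv2.imread("pics/w10.png")[:,:,::-1][180:300,240:540]
w=cv2.resize(w,(480,192),interpolation=2)
b=cv2.resize(s[180:260,280:380],(320,256),interpolation=2)
g=np.zeros((500,800,3),np.uint8);g[:300,:480]=a;g[300:492,:480]=w;g[:256,480:]=b
save("fin",g)
for n in("cap","flange","jar","spacer"):
    for d in r.silhouettes("side" if n in("jar","spacer") else "wrist",n)[:1]: print(n,d["score"],np.round(d["position"]))
E
```

```text
row [0.0002 0.0004 0.    ] [ 0.009  -0.0024  0.013 ] | 14.225 [632.2  94.8 258.3] [ 1.7996e+02  6.0000e-02 -2.5000e+01] 0.811 0.0 [0.1 0.1 0.6]
cap 0.93 [205. 297.]
flange 0.73 [206. 352.]
jar 0.94 [226. 314.]
spacer 0.79 [200. 307.]
```

View pics/fin.png

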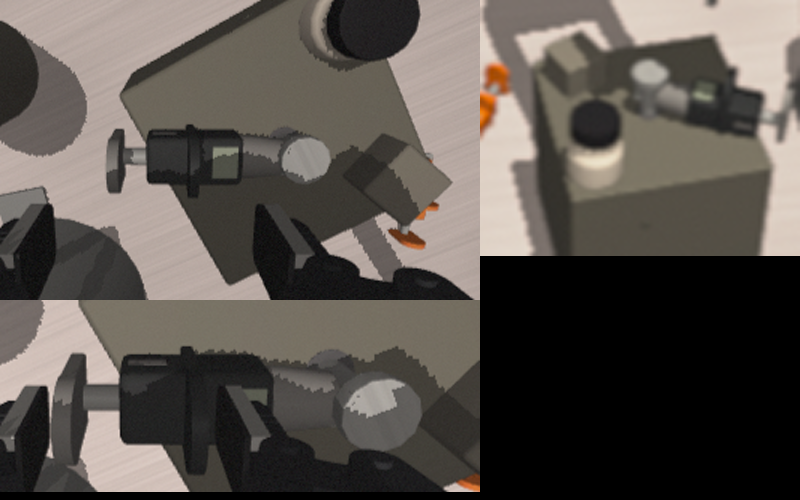

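The logger lies flat with its nose against the stud head ((160,305) in the composite). The cap-to-flange width is 48 mm, which is the clamped value, and the jar and spacer have not moved.

```bash
python3 -c "
from rig import r
print(r.sign_off())"
```

```text
the job is handed in; nothing more can be done
None
```

I moved the logger from cube_a to cube_b and handed the job in at about 14 s; it lies flat and appears clipped to the stud there (cap-to-flange spacing matches the clamped width), and the jar and spacer look unmoved.

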